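# Nip up a tap's backnut with an adjustable wrench

## Task

The adjustable wrench lies slack on the brass backnut of the garden-tap board. Rolling its worm with a light fingertip, close the jaw until it is snug on the nut; only then swing the handle clockwise, seen from above, to tighten the nut by one flat (a sixth of a turn), and leave the wrench lying flat on the nut. Do not disturb the spirit level, pliers and tape measure.

Things in the scene. Friction and masses are not known exactly. Their poses are not given: they have to be found in the camera images.
- nut_center (a point): Centre of the plain brass hexagon backnut under the wrench (27 mm across flats, 12 mm high, its top 14 mm above the board), on its upright axis. A hollow threaded brass tail, 21 mm across, stands 12 mm above the nut's top. The wooden board (205 x 180 mm) lies level and cannot move; its top is 63 mm above the bench.
- nut (a joint): How far the nut has been turned, rad: 0 at the start, growing clockwise seen from above (tightening). One flat is 1.05. It turns stiffly, 0.26 N m at first and about 0.35 N m after one flat, and stays where it is left.
- worm_top (a point): Top of the wrench's threaded worm (a steel drum 15.6 mm across, 17 mm long, 33 mm behind the jaws' middle), which stands 3 mm proud of the head. Own axes as the wrench's; the worm lies along y. Dragging its top surface toward +x (toward the jaws) closes the jaw, 4 mm a turn; it takes 3 N of drag, so a press of about 8 N; meet it slowly (10 to 15 mm/s), for a knock or press over 25 N bruises its thread.
- jaw_face (a point): Middle of the movable jaw's flat face. In the wrench's own axes its y falls as the jaw closes: 13.5 mm is the nut's width, and it starts at about 16 to 18.5 mm. The worm holds the jaw where it is left. Once the jaw is snug on the nut the worm stops turning and the fingertip skids on it, and the drag then rises from under 0.4 to over 0.5 of the press.
- wrench: The 250 mm steel adjustable wrench, head 13 mm thick, lying loose and flat on the board. Origin: on its underside, midway between the jaws when these are 27 mm apart; the nut's axis lies here within some mm. x the way the jaws open (away from the handle), y toward the movable jaw, z up. Throat 18 mm behind the origin, fixed jaw's face 13.5 mm to -y.
- wrench_handle (a point): Middle of the wrench handle's outer part, 155 mm from the nut's axis, half-way up: the handle is 23 mm wide, 12 mm thick, runs from the head toward this point and 50 mm beyond, and overhangs the board's edge with free space beneath. Swinging it clockwise (seen from above) moves it toward the movable jaw's side.
- spirit_level: Red bar-shaped spirit level, 237 x 23 x 41 mm, standing loose on the bench to the left of the board; origin under its middle. To be left alone.
- pliers: Pliers with blue grips, 188 x 58 x 13 mm, lying loose on the bench to the right; origin under the middle. To be left alone.
- tape_measure: Yellow tape measure, 82 x 38 x 64 mm, standing loose on the bench behind and right of the board; origin under its middle. To be left alone.

How it is judged (in metres and radians):
On the way:
1. the movable jaw is closed snugly on the nut (under 0.7 mm of play), before the nut is turned (y of jaw_face in the frame of wrench below 0.0142 m and horizontal distance between wrench and nut_center below 0.006 m and value of joint nut below 0.2 rad), for 0.2 s.
At the end, for the whole second after the job is handed in: The nut is one flat tighter (0.87 to 1.22 rad), the jaw is still snug on it (under 1.2 mm of play), and the wrench lies flat and at rest, its mouth within 6 mm of the nut's axis (value of joint nut between 0.87 and 1.22 rad and y of jaw_face in the frame of wrench below 0.0147 m and horizontal distance between wrench and nut_center below 0.006 m and angle between wrench's own z axis and vertical below 0.08 rad and linear speed of wrench below 0.01 m/s); the robot touches nothing.
It fails at once if the nut is turned while the jaw is slack (value of joint nut above 0.2 rad and y of jaw_face in the frame of wrench above 0.0147 m).
It fails at once if a finger presses on the worm with over 25 N (contact force between the fingers and worm_c0 above 25 N).
It fails at once if the spirit level, the pliers or the tape measure is moved by over 2 cm (distance of any of spirit_level, pliers, tape_measure from where it was at the start of the episode above 0.02 m).
It also fails if it takes over 72 s, if anything falls off the work surface, if the arm or the gripper's body presses on something with over 40 N, if the wrist force passes 120 N, or if a joint passes its speed limit or range.

## Robot

A 6-joint arm with a two-finger parallel gripper is mounted at the origin on a cart in front of the work surface, level with it; the furniture and walls round the work are solid. World frame = base frame: x ahead of the robot, y to its left, z up, the work surface at z = 0. Lengths are in m, angles in degrees, forces in N, time in s.
With the tool pointing down it reaches from about 0.3 to 0.95 m from the base axis. Payload 3.1 kg.
Tool frame: the origin (TCP) lies on the centre line of the jaws, within the pads' length; the fingertips stand 19 mm ahead of it and the grasp point (between the pads) is the TCP (r.nose_length is the distance from the TCP to the fingertips, in m); z points along the fingers, y is the line along which they close (so a half turn about z gives the same grasp; the last joint's range is limited). The gripper opens to 85 mm and grips with 20 to 120 N. Pads are 22 mm wide; open, the fingers measure 114 mm over their backs; the gripper's body (76 mm by 85 mm) begins 54 mm behind the grasp point. The pads swing forward as they close: fully open they stand 13 mm farther back than shut.
Start: joints at [-68.394, 17.653, 93.61, -0, 68.738, -3.994], TCP at [0.27, -0.564, 0.25] pointing down, gripper open.
Joint ranges: [-175.34, 175.34], [-45.06, 112.39], [2.9, 150.54], [-68.45, 248.45], [3.09, 151.38], [-168.51, 168.51]. Speed limits (degrees/s): [159.86, 159.86, 180, 180, 180, 180].

## Interface

Orientations are given as a 3x3 rotation matrix whose columns are the frame's x, y, z axes.
In Python, from plant import r gives the robot as it stands.
- The arm moves only by the tool send_rows, never from a script. Its argument "commands" is a list that holds one entry, the list of rows, each a list of 7 numbers: the shift along the tool's x, y, z in units of 50 mm (1.0 is 50 mm), then the turn, a rotation vector about the tool's x, y, z in units of 8 degrees (1.0 is 8 degrees), then the finger opening in mm, from 0 to 85.4. In form: [[[tx, ty, tz, ax, ay, az, claw], ...]]. A call has 1 to 5 rows; each row shifts and turns the commanded pose from where the row before left it, along the tool's axes as they then stand; what a row does not reach is not made up. A row lasts 1/8 s, in which the tool goes at most 62.5 mm and 10.7 degrees, less where a joint would pass 70% of its speed; a pose out of reach is approached as far as the arm can. A call with a number of a shift or a turn outside -1 to 1 is refused whole. A call with a gripper value outside its range is refused whole. The fingers move at their own pace and stop on an object; "force" is the grip in N (left out, the last holds). Time passes only in rows, so rows that do not move let the fingers close. It gives the time, the measured TCP pose, the force, the opening and the grip force at its end, in the units of the state.
- r.observe(): the state, without advancing time (a new reading comes with each control period).
- r.grab_frame(name): name is "scene" or "top" or "wrist"; returns a dict with "color" (420x560x3 uint8, red, green, blue), "range_z" (420x560 float32, m along the optical axis (not along the pixel's ray), 0 where there is no reading), "fx", "fy", "cx", "cy" (pixels), "extrinsics" (4x4, takes a point from camera to world coordinates). Camera axes: x right, y down, z forward; pixel columns grow to the right and rows downward; lengths in m; the calibration is good to about 2 mm. A picture is of the moment at which its call begins.
- r.sign_off(): hands the job in; it is judged then, once.
Trained networks look in a picture, given as the dict that the camera call returned (one of the last four; its "shot" number tells which), for a name from the list of things; names that differ only in an ending like _2 or _b are one class to them, and where a whole thing is asked for, a point or a joint stands for the part that bears it (a point fixed in the world has none). Each returns a list of dicts, best first, with "score" (0 to 1); they miss things now and then, are a little off and sometimes report something else, mostly with a low value. They report only what shows in the picture. A call takes as long as a camera call.
- r.look_for(thing, picture): "rect" ([left, top, right, bottom] in pixels, round what is visible of it).
- r.outline_of(thing, picture): "mask" (420x560 bool, what is visible of it) and "rect" ([left, top, right, bottom] in pixels, round what is visible of it).
The state is a dict: "t": time; "qpos": joint angles; "qvel": joint speeds; "joint_torque": joint torques, N m; "position": TCP position; "tcp_rot": TCP orientation; "force": force on the tool from outside, world axes, zero at the start; "torque": the same for the moment, N m; "finger_gap": finger opening in m; "grip_force": force on a finger pad.
Only numpy, scipy, OpenCV 4.12 (cv2) and the standard library are available. Lean on these libraries where they do the work, as an engineer would, in place of code of your own. Each camera call takes 0.05 s, during which the arm holds its last target. There are 200 camera calls.

## Working session

There is one attempt and no reset: what is moved stays moved. The work goes in short steps, Python scripts to look and compute and a tool call to move; the robot and the scene stay as the last step left them, time stands still between calls to the robot, and variables do not carry over. Pictures are saved under pics/ and viewed, at most 11 in all, crops included, and the job is handed in when it is done.

Besides the shell and the picture viewer there is one more tool, called after "Emit:" as name(argument=value, ...) on one line, values as JSON. send_rows: Moves the arm, as the interface text tells. Its arguments: {"type":"object","properties":{"commands":{"type":"array","items":{"type":"array","items":{"type":"array","items":{"type":"number"}}}},"force":{"type":"number"}},"required":["commands"]}

```bash
ls; mkdir -p pics; cat > h.py <<'E'
import numpy as np, cv2
from plant import r
def pts(f,mask=None):
    z=f["range_z"]; v,u=np.nonzero((z>0)&(mask if mask is not None else True))
    d=z[v,u]; P=np.c_[(u-f["cx"])*d/f["fx"],(v-f["cy"])*d/f["fy"],d,np.ones(len(d))]
    return (P@np.asarray(f["extrinsics"]).T)[:,:3],u,v
def px(f,P):
    c=np.linalg.inv(f["extrinsics"])@np.r_[P,1]; return c[0]/c[2]*f["fx"]+f["cx"],c[1]/c[2]*f["fy"]+f["cy"]
E
python3 - <<'E'
from h import *
f=r.grab_frame("top"); s=r.grab_frame("scene")
print(np.round(f["extrinsics"],3),f["fx"])
cv2.imwrite("pics/top.png",f["color"][:,:,::-1]); cv2.imwrite("pics/scene.png",s["color"][:,:,::-1])
for n in ["wrench","nut_center","worm_top","jaw_face","wrench_handle","spirit_level","pliers","tape_measure"]:
    for g,k in((f,"top"),(s,"scene")):
        o=r.outline_of(n,g)
        for q in o[:2]:
            P,u,v=pts(g,q["mask"]); print(n,k,round(q["score"],2),q["rect"],np.round(np.median(P,0),3) if len(P) else 0)
np.savez("top.npz",**{k:f[k] for k in("color","range_z","fx","fy","cx","cy","extrinsics")})
print(r.observe())
E
```

```text
pics
[[ 0.004 -0.984  0.178  0.395]
 [-1.     0.001  0.024 -0.011]
 [-0.023 -0.178 -0.984  0.943]
 [ 0.     0.     0.     1.   ]] 389.92121567834744
wrench top 0.78 [218.4, 176.8, 320.6, 216.7] [0.582 0.054 0.077]
wrench scene 0.65 [275.4, 177.5, 301.4, 244.5] [0.583 0.048 0.078]
wrench scene 0.44 [236.0, 133.9, 308.3, 159.3] [0.518 0.304 0.031]
nut_center top 0.27 [216.1, 178.9, 319.1, 216.8] [0.581 0.057 0.077]
worm_top top 0.77 [219.3, 179.9, 320.7, 211.1] [0.581 0.055 0.077]
worm_top scene 0.73 [272.6, 179.3, 303.2, 246.3] [0.582 0.046 0.078]
jaw_face top 0.44 [226.3, 206.2, 247.2, 214.5] [0.537 0.092 0.077]
jaw_face top 0.32 [130.0, 171.5, 168.8, 270.1] [0.511 0.305 0.04 ]
jaw_face scene 0.65 [344.9, 282.6, 368.2, 320.1] [ 0.741 -0.234  0.052]
wrench_handle top 0.63 [217.7, 179.9, 317.8, 214.3] [0.581 0.055 0.077]
wrench_handle scene 0.64 [274.0, 181.4, 300.7, 247.1] [0.583 0.042 0.078]
spirit_level top 0.87 [129.9, 174.6, 169.5, 273.9] [0.512 0.306 0.04 ]
spirit_level top 0.37 [225.9, 205.2, 249.1, 214.0] [0.537 0.089 0.076]
spirit_level scene 0.74 [240.8, 136.5, 308.3, 162.5] 
[... 466 characters left out ...]

        6.87367601e+01, -3.99333511e+00]), 'qvel': array([-0.01775558,  0.05386216,  0.06411515,  0.00653012,  0.04168683,
       -0.05257437]), 'joint_torque': array([-2.35006901e-04, -4.15271902e+01, -2.77088499e+01, -8.88689988e-05,
        7.45182733e-04, -1.86527615e-06]), 'position': array([ 0.27005168, -0.56367808,  0.25030346]), 'tcp_rot': array([[ 9.01831994e-01,  4.32086857e-01,  4.31239862e-05],
       [ 4.32086859e-01, -9.01831993e-01, -5.53287182e-05],
       [ 1.49837784e-05,  6.85305161e-05, -9.99999998e-01]]), 'force': array([-0.33595941,  0.11848539,  0.09183274]), 'torque': array([ 0.0463536 , -0.05438473,  0.0137632 ]), 'grip_force': 0.0, 'finger_gap': 0.0851063183826925}
```

```bash
python3 - <<'E'
import cv2
a=cv2.imread("pics/top.png")[150:270,190:350]
cv2.imwrite("pics/topc.png",cv2.resize(a,None,fx=5,fy=5,interpolation=cv2.INTER_CUBIC))
E
```

```text
(no output)
```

View pics/topc.png

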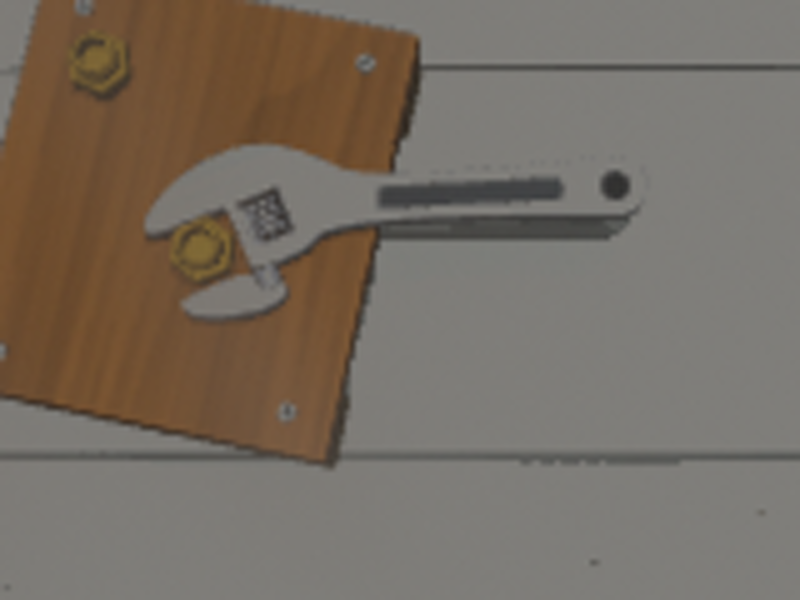

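View pics/scene.png

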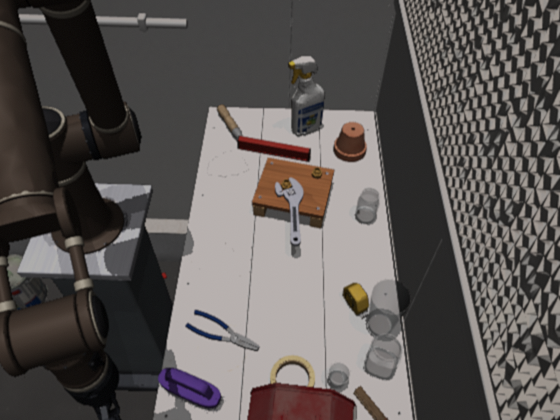

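Emit:
send_rows(commands=[[[0.7, -0.55, 0, 0, 0, 0, 85], [0.8, -0.62, 0, 0, 0, 0, 40], [0.8, -0.62, 0, 0, 0, 0, 0], [0.8, -0.62, 0, 0, 0, 0, 0], [0.8, -0.62, 0, 0, 0, 0, 0]]])

```text
t: 1.52
position: [0.381, -0.3414, 0.2505]
tcp_rot: [[0.902, 0.432, 0.001], [0.432, -0.902, -0.0], [0.0, 0.001, -1.0]]
force: [1.0, 0.1, 0.4]
finger_gap: 0.0118
grip_force: 0.0
```

Emit:
send_rows(commands=[[[0.8, -0.62, 0, 0, 0, 0, 0], [0.8, -0.62, 0, 0, 0, 0, 0], [0.8, -0.62, 0, 0, 0, 0, 0], [0.8, -0.62, 0, 0, 0, 0, 0], [0.8, -0.62, 0, 0, 0, 0, 0]]])

```text
t: 2.15
position: [0.4945, -0.1151, 0.2506]
tcp_rot: [[0.902, 0.432, 0.001], [0.432, -0.902, -0.0], [0.001, 0.001, -1.0]]
force: [-0.0, 0.0, -0.8]
finger_gap: -0.0002
grip_force: 0.0
```

Emit:
send_rows(commands=[[[0.8, -0.62, 0, 0, 0, 0, 0], [0.8, -0.62, 0, 0, 0, 0, 0], [0.4, -0.32, 0, 0, 0, 0, 0], [0, 0, 0, 0, 0, 0, 0], [0, 0, 0, 0, 0, 0, 0]]])

```text
t: 2.78
position: [0.5499, -0.0036, 0.2501]
tcp_rot: [[0.902, 0.432, -0.001], [0.432, -0.902, -0.001], [-0.001, 0.0, -1.0]]
force: [0.3, -0.2, -0.2]
finger_gap: -0.0
grip_force: 0.0
```

```bash
python3 - <<'E'
from h import *
o=r.observe(); print(o["t"],o["position"],o["tcp_rot"],o["force"],o["finger_gap"],r.nose_length)
f=r.grab_frame("wrist"); E=np.asarray(f["extrinsics"])
T=np.eye(4);T[:3,:3]=o["tcp_rot"];T[:3,3]=o["position"]
print(np.round(np.linalg.inv(T)@E,3),f["fx"])
cv2.imwrite("pics/w1.png",f["color"][:,:,::-1])
np.savez("w1.npz",**{k:f[k] for k in("color","range_z","fx","fy","cx","cy","extrinsics")})
for n in ["wrench","nut_center","worm_top","jaw_face","wrench_handle"]:
    for q in r.outline_of(n,f)[:2]:
        P,u,v=pts(f,q["mask"]); print(n,round(q["score"],2),q["rect"],np.round(np.median(P,0),3) if len(P) else 0)
E
```

```text
2.775 [ 0.54988557 -0.00356619  0.25014844] [[ 9.01768313e-01  4.32219240e-01 -6.61843179e-04]
 [ 4.32218854e-01 -9.01768506e-01 -6.50702328e-04]
 [-8.78075400e-04  3.00721640e-04 -9.99999569e-01]] [ 0.31606959 -0.18537021 -0.1836806 ] -2.5389390165702986e-05 0.019
[[-0.    -0.963 -0.269  0.067]
 [ 1.    -0.001  0.    -0.001]
 [-0.    -0.269  0.963 -0.124]
 [ 0.     0.     0.     1.   ]] 321.87922236333344
wrench 0.84 [140.7, 91.0, 380.5, 209.8] [0.582 0.061 0.077]
nut_center 0.81 [157.5, 117.5, 189.9, 153.1] [0.565 0.102 0.077]
worm_top 0.77 [145.4, 90.0, 381.3, 208.4] [0.582 0.061 0.076]
jaw_face 0.94 [148.2, 122.7, 202.4, 174.6] [0.538 0.09  0.078]
wrench_handle 0.69 [143.7, 91.9, 377.8, 207.1] [0.582 0.061 0.077]
```

View pics/w1.png

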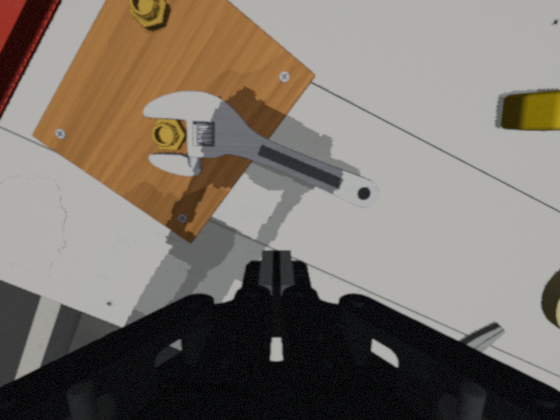

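```bash
cat >> h.py <<'E'
def ray(f,u,v,z):
    E=np.asarray(f["extrinsics"]); d=E[:3,:3]@np.array([(u-f["cx"])/f["fx"],(v-f["cy"])/f["fy"],1]); 
    return E[:3,3]+d*(z-E[2,3])/d[2]
E
python3 - <<'E'
from h import *
f=dict(np.load("w1.npz"))
for n,u,v,z in [("worm",203,133,.079),("tail",168,133,.089),("hole",364,194,.076),("handlemid",300,166,.076)]: print(n,ray(f,u,v,z).round(4))
P,u,v=pts(f); m=(u>140)&(u<215)&(v>88)&(v<180)
print(np.histogram(P[m][:,2],bins=np.arange(.058,.1,.002)))
a=f["color"][85:185,135:285,::-1]; cv2.imwrite("pics/w1c.png",cv2.resize(a,None,fx=5,fy=5,interpolation=cv2.INTER_CUBIC))
E
```

```text
worm [0.5735 0.0805 0.079 ]
tail [0.5617 0.1059 0.089 ]
hole [ 0.5868 -0.0779  0.076 ]
handlemid [ 0.5843 -0.0112  0.076 ]
(array([   0,   17, 1279,  884,   59,   35,   43,   65,  176, 1938, 1735,
        160,   25,   32,   34,  158,   58,    0,    0,    0]), array([0.058, 0.06 , 0.062, 0.064, 0.066, 0.068, 0.07 , 0.072, 0.074,
       0.076, 0.078, 0.08 , 0.082, 0.084, 0.086, 0.088, 0.09 , 0.092,
       0.094, 0.096, 0.098]))
```

View pics/w1c.png

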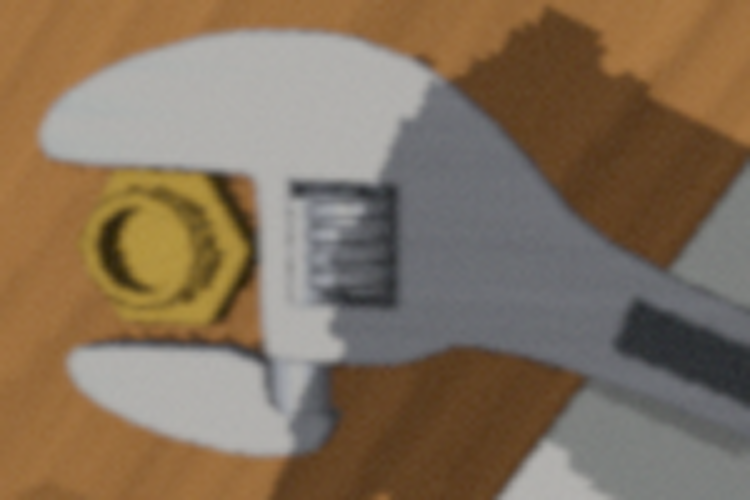

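Emit:
send_rows(commands=[[[0, 0, 0, 0, 0, 0.57, 0], [0.5, -0.65, 0.5, 0, 0, 0, 0], [0.53, -0.64, 0.7, 0, 0, 0, 0], [0, 0, 0.8, 0, 0, 0, 0], [0, 0, 0.4, 0, 0, 0, 0]]])

```text
t: 3.7
position: [0.5736, 0.0758, 0.1277]
tcp_rot: [[0.933, 0.36, -0.004], [0.36, -0.933, -0.0], [-0.004, -0.001, -1.0]]
force: [0.4, 0.5, 0.7]
finger_gap: -0.0
grip_force: 0.0
```

Emit:
send_rows(commands=[[[0, 0, 0.1, 0, 0, 0, 0], [0, 0, 0.06, 0, 0, 0, 0], [0, 0, 0, 0, 0, 0, 0], [0, 0, 0, 0, 0, 0, 0]]])

```text
t: 4.2
position: [0.5761, 0.0755, 0.1235]
tcp_rot: [[0.933, 0.359, 0.002], [0.359, -0.933, 0.0], [0.002, 0.001, -1.0]]
force: [0.1, 1.4, 0.3]
finger_gap: -0.0001
grip_force: 0.0
```

```bash
python3 - <<'E'
from h import *
o=r.observe(); print(o["t"],o["position"],o["tcp_rot"],o["force"],o["torque"])
f=r.grab_frame("wrist")
np.savez("w2.npz",**{k:f[k] for k in("color","range_z","fx","fy","cx","cy","extrinsics")})
print("tip px",px(f,o["position"]+.019*o["tcp_rot"][:,2]), "worm px",px(f,[.5733,.0788,.079]))
a=f["color"][40:340,130:430,::-1]; cv2.imwrite("pics/w2.png",cv2.resize(a,None,fx=2,fy=2,interpolation=cv2.INTER_CUBIC))
E
```

```text
4.2 [0.57608584 0.07554089 0.12349206] [[ 9.33440163e-01  3.58726291e-01  2.21575537e-03]
 [ 3.58726934e-01 -9.33442539e-01  1.13894036e-04]
 [ 2.10913711e-03  6.88537862e-04 -9.99997539e-01]] [0.13224679 1.37497791 0.26736683] [-0.0123935  -0.0229116   0.00794481]
tip px (np.float64(277.1564572038749), np.float64(265.84673630324545)) worm px (np.float64(269.74778572108266), np.float64(248.81370291431935))
```

View pics/w2.png

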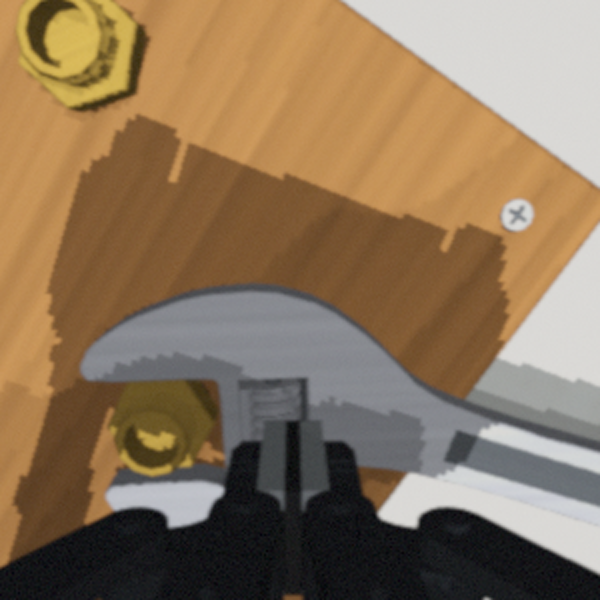

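Emit:
send_rows(commands=[[[-0.02, 0, 0.16, 0, 0, 0, 0], [0, 0, 0.16, 0, 0, 0, 0], [0, 0, 0.08, 0, 0, 0, 0], [0, 0, 0.04, 0, 0, 0, 0], [0, 0, 0, 0, 0, 0, 0]]])

```text
t: 4.88
position: [0.5742, 0.0753, 0.1]
tcp_rot: [[0.933, 0.359, -0.0], [0.359, -0.933, -0.0], [-0.0, -0.0, -1.0]]
force: [0.7, 0.4, 0.6]
finger_gap: 0.0001
grip_force: 0.0
```

Emit:
send_rows(commands=[[[0, 0, 0.02, 0, 0, 0, 0], [0, 0, 0.02, 0, 0, 0, 0], [0, 0, 0, 0, 0, 0, 0]]])

```text
t: 5.25
position: [0.5744, 0.0753, 0.0984]
tcp_rot: [[0.933, 0.359, 0.0], [0.359, -0.933, -0.0], [0.0, 0.0, -1.0]]
force: [-0.9, -0.5, 0.2]
finger_gap: 0.0003
grip_force: 0.0
```

Emit:
send_rows(commands=[[[0, 0, 0.01, 0, 0, 0, 0], [0, 0, 0, 0, 0, 0, 0]]])

```text
t: 5.5
position: [0.5744, 0.0753, 0.098]
tcp_rot: [[0.933, 0.359, 0.0], [0.359, -0.933, 0.0], [0.0, 0.0, -1.0]]
force: [-0.4, 0.5, 1.4]
finger_gap: -0.0002
grip_force: 0.5
```

Emit:
send_rows(commands=[[[0, 0, 0.01, 0, 0, 0, 0], [0, 0, 0, 0, 0, 0, 0]]])

```text
t: 5.75
position: [0.5745, 0.0753, 0.0979]
tcp_rot: [[0.933, 0.359, 0.0], [0.359, -0.933, 0.0], [0.0, 0.0, -1.0]]
force: [-0.9, 0.3, 5.4]
finger_gap: 0.0001
grip_force: 2.6
```

Emit:
send_rows(commands=[[[0, 0, 0.01, 0, 0, 0, 0], [0, 0, 0, 0, 0, 0, 0]]])

```text
t: 6.0
position: [0.5745, 0.0754, 0.0978]
tcp_rot: [[0.933, 0.359, 0.0], [0.359, -0.933, 0.0], [0.0, -0.0, -1.0]]
force: [-2.3, -0.4, 8.0]
finger_gap: -0.0001
grip_force: 3.8
```

Emit:
send_rows(commands=[[[0, 0, 0.005, 0, 0, 0, 0], [0, -0.03, 0, 0, 0, 0, 0], [0, -0.03, 0, 0, 0, 0, 0], [0, -0.03, 0, 0, 0, 0, 0]]])

```text
t: 6.5
position: [0.5734, 0.0781, 0.0978]
tcp_rot: [[0.933, 0.36, 0.001], [0.36, -0.933, -0.003], [0.0, 0.003, -1.0]]
force: [-1.4, -4.1, 7.6]
finger_gap: -0.0
grip_force: 4.0
```

Emit:
send_rows(commands=[[[0, -0.03, 0, 0, 0, 0, 0], [0, -0.03, 0, 0, 0, 0, 0]]])

```text
t: 6.75
position: [0.5724, 0.0808, 0.0978]
tcp_rot: [[0.933, 0.36, 0.001], [0.36, -0.933, -0.003], [0.0, 0.003, -1.0]]
force: [-2.5, -3.9, 8.3]
finger_gap: 0.0001
grip_force: 4.0
```

Emit:
send_rows(commands=[[[0, -0.03, 0, 0, 0, 0, 0], [0, -0.03, 0, 0, 0, 0, 0]]])

```text
t: 7.0
position: [0.5712, 0.0836, 0.0978]
tcp_rot: [[0.933, 0.36, 0.001], [0.36, -0.933, -0.003], [0.0, 0.003, -1.0]]
force: [-1.9, -4.5, 8.1]
finger_gap: -0.0
grip_force: 4.1
```

Emit:
send_rows(commands=[[[0, 0, -0.1, 0, 0, 0, 0], [0.3, 0, -0.3, 0, 0, 0, 0], [-0.8, 0, -0.7, 0, 0, 0, 0], [0, 0, 0, 0, 0, 0, 0]]])

```text
t: 7.5
position: [0.5467, 0.0759, 0.1528]
tcp_rot: [[0.933, 0.359, 0.002], [0.359, -0.933, 0.0], [0.002, 0.0, -1.0]]
force: [0.8, 0.7, 0.1]
finger_gap: -0.0002
grip_force: 0.0
```

```bash
python3 - <<'E'
from h import *
o=r.observe(); print(o["t"],o["position"],o["tcp_rot"].round(3),o["force"])
f=r.grab_frame("wrist")
np.savez("w3.npz",**{k:f[k] for k in("color","range_z","fx","fy","cx","cy","extrinsics")})
print("worm px",px(f,[.5733,.0788,.079]))
a=f["color"][80:300,170:390,::-1]; cv2.imwrite("pics/w3.png",cv2.resize(a,None,fx=2.7,fy=2.7,interpolation=cv2.INTER_CUBIC))
E
```

```text
7.5 [0.54673052 0.0759448  0.15275593] [[ 0.933  0.359  0.002]
 [ 0.359 -0.933  0.   ]
 [ 0.002  0.    -1.   ]] [0.78744537 0.73346096 0.06342396]
worm px (np.float64(287.7107458852484), np.float64(190.6686486115066))
```

View pics/w3.png

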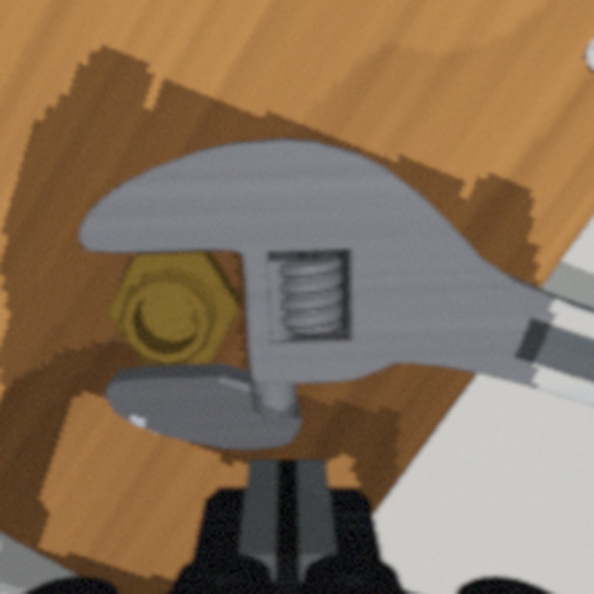

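```bash
python3 - <<'E'
from h import *
f=dict(np.load("w3.npz"))
p=lambda u,v,z:ray(f,170+u/2.7,80+v/2.7,z)
w=np.array([-.359,.934,0])
for z in(.076,.0765):
  a,b=p(200,250,z),p(200,384,z); d=b-a; print("gap",np.linalg.norm(d-w*(d@w)))
print("worm",p(315,295,.079),"tail",p(167,316,.089))
f1=dict(np.load("w1.npz")); q=lambda u,v,z:ray(f1,135+u/5,85+v/5,z)
a,b=q(180,169,.076),q(180,348,.076);d=b-a; print("gap0",np.linalg.norm(d-w*(d@w)))
g=cv2.cvtColor(f["color"],cv2.COLOR_RGB2GRAY)
for c in(230,240,250): print(g[165:232,c])
E
```

```text
gap 0.03264054915704769
gap 0.032559482716957446
worm [0.57390391 0.07974267 0.079     ] tail [0.55950057 0.10974482 0.089     ]
gap0 0.031686290547970355
[126 125 124 126 125 125 124 109  86  91  99 100 100 102  96  87  86  85
  86  92 101  99 102 105 102 102 104 104 102 101 103 103 103 103 102 102
 101 102 102  98  83  63  58  54  52  63  85  97  95  75  64  61  66  67
  72  90  94  95  95 100  97  99  97  96  95  96  95]
[126 127 126 127 125 125 122  99  84  91  99 100 100 103 101  98  92  92
  86  86  87  87  91  96 102 102  99  95 102 102  99  99  95  95 100 100
  98  99  97  83  66  61  74  91 100 100  90  82  85  82  72  67  65  66
  75  90  95  96  98 100 100  98  98  96  99  98  99]
[130 126 125 126 126 126 122  99  79  80  75  66  59  57  58  67  77  87
  95  97  97  96  95  98 100  98  98  97  96  93  94  92  90  92  95  97
 100 102 100  99  99  97  91  88  85  83  76  75  77  73  69  69  70  67
  82  97  99  99  98 100  98  99  98  97  95  97  96]
```

Emit:
send_rows(commands=[[[0.5, 0.23, 0.5, 0, 0, 0, 0], [0, 0, 0.4, 0, 0, 0, 0], [0, 0, 0.1, 0, 0, 0, 0], [0, 0, 0.04, 0, 0, 0, 0], [0, 0, 0, 0, 0, 0, 0]]])

```text
t: 8.18
position: [0.5746, 0.0745, 0.0997]
tcp_rot: [[0.933, 0.359, 0.0], [0.359, -0.933, 0.0], [0.0, 0.0, -1.0]]
force: [0.0, 0.7, 0.2]
finger_gap: 0.0
grip_force: 0.0
```

Emit:
send_rows(commands=[[[0, 0, 0, 0, 0, 0, 0], [0, 0, 0.02, 0, 0, 0, 0], [0, 0, 0.015, 0, 0, 0, 0], [0, 0, 0.015, 0, 0, 0, 0], [0, 0, 0.015, 0, 0, 0, 0]]])

```text
t: 8.8
position: [0.575, 0.0744, 0.0977]
tcp_rot: [[0.933, 0.359, 0.0], [0.359, -0.933, 0.0], [0.0, -0.0, -1.0]]
force: [-3.7, -0.0, 10.4]
finger_gap: 0.0002
grip_force: 5.2
```

Emit:
send_rows(commands=[[[0, -0.03, 0, 0, 0, 0, 0], [0, -0.03, 0, 0, 0, 0, 0], [0, -0.03, 0, 0, 0, 0, 0], [0, -0.03, 0, 0, 0, 0, 0]]])

```text
t: 9.3
position: [0.5733, 0.0785, 0.0978]
tcp_rot: [[0.933, 0.36, 0.001], [0.36, -0.933, -0.003], [0.0, 0.003, -1.0]]
force: [-2.0, -4.0, 6.9]
finger_gap: 0.0
grip_force: 3.6
```

Emit:
send_rows(commands=[[[0, -0.03, 0, 0, 0, 0, 0], [0, -0.03, 0, 0, 0, 0, 0], [0, -0.03, 0, 0, 0, 0, 0], [0, -0.03, 0, 0, 0, 0, 0]]])

```text
t: 9.8
position: [0.5711, 0.0841, 0.0978]
tcp_rot: [[0.933, 0.36, 0.001], [0.36, -0.933, -0.003], [0.0, 0.003, -1.0]]
force: [-1.8, -5.1, 8.0]
finger_gap: -0.0001
grip_force: 3.8
```

Emit:
send_rows(commands=[[[0, 0, -0.1, 0, 0, 0, 0], [0, 0, -0.3, 0, 0, 0, 0], [-0.5, 0, -0.7, 0, 0, 0, 0], [0, 0, 0, 0, 0, 0, 0], [0, 0, 0, 0, 0, 0, 0]]])

```text
t: 10.42
position: [0.5474, 0.0768, 0.1516]
tcp_rot: [[0.933, 0.359, 0.001], [0.359, -0.933, 0.0], [0.001, 0.0, -1.0]]
force: [-0.2, -0.8, -0.1]
finger_gap: -0.0002
grip_force: 0.0
```

```bash
cat >> h.py <<'E'
W=np.array([-.359,.934,0])
def gap(f,c0,z=.0762,up=(160,185),lo=(205,230)):
    "median spacing of the jaws' top edges over some columns, subpixel gradient peaks"
    g=cv2.GaussianBlur(cv2.cvtColor(f["color"],cv2.COLOR_RGB2GRAY),(3,1),0).astype(float); out=[]
    for c in c0:
        d=np.gradient(g[:,c])
        def pk(lo,hi,s):
            w=np.clip(s*d[lo:hi],0,None); i=w.argmax()+lo; k=np.arange(i-1,i+2); w=np.clip(s*d[k],0,None); return (k*w).sum()/w.sum()
        a,b=pk(*up,-1),pk(*lo,1); D=ray(f,c,b,z)-ray(f,c,a,z); out.append((round(a,1),round(b,1),round(1e3*np.linalg.norm(D-W*(D@W)),2)))
    return out
def save(f,n): np.savez(n,**{k:f[k] for k in("color","range_z","fx","fy","cx","cy","extrinsics")})
E
python3 - <<'E'
from h import *
o=r.observe(); print(o["t"],o["position"],o["force"])
f=r.grab_frame("wrist"); save(f,"w4.npz")
print(gap(dict(np.load("w3.npz")),range(225,258,4)))
print(gap(f,range(225,258,4)))
E
```

```text
10.425 [0.54735248 0.07679366 0.15162032] [-0.24225451 -0.82052239 -0.08460105]
[(np.float64(172.2), np.float64(208.9), np.float64(23.86)), (np.float64(172.0), np.float64(210.2), np.float64(24.79)), (np.float64(172.0), np.float64(210.2), np.float64(24.84)), (np.float64(171.8), np.float64(209.2), np.float64(24.23)), (np.float64(171.7), np.float64(206.8), np.float64(22.77)), (np.float64(171.8), np.float64(219.0), np.float64(30.93)), (np.float64(172.0), np.float64(219.1), np.float64(30.84)), (np.float64(172.0), np.float64(219.2), np.float64(30.91)), (np.float64(172.8), np.float64(220.2), np.float64(31.07))]
[(np.float64(173.5), np.float64(220.0), np.float64(30.32)), (np.float64(173.3), np.float64(220.0), np.float64(30.49)), (np.float64(173.2), np.float64(212.1), np.float64(25.22)), (np.float64(173.1), np.float64(211.6), np.float64(24.97)), (np.float64(173.0), np.float64(208.9), np.float64(23.18)), (np.float64(173.0), np.float64(219.3), np.float64(30.18)), (np.float64(173.1), np.float64(219.7), np.float64(30.41)), (np.float64(173.2), np.float64(219.1), np.float64(29.92)), (np.float64(173.8), np.float64(220.8), np.float64(30.71))]
```

Emit:
send_rows(commands=[[[0.5, 0.24, 0.5, 0, 0, 0, 0], [0, 0, 0.4, 0, 0, 0, 0], [0, 0, 0.1, 0, 0, 0, 0], [0, 0, 0.04, 0, 0, 0, 0], [0, 0, 0, 0, 0, 0, 0]]])

```text
t: 11.1
position: [0.5745, 0.0745, 0.0995]
tcp_rot: [[0.933, 0.359, 0.0], [0.359, -0.933, 0.0], [0.0, 0.0, -1.0]]
force: [-0.0, -0.5, 0.2]
finger_gap: -0.0001
grip_force: 0.0
```

Emit:
send_rows(commands=[[[0, 0, 0, 0, 0, 0, 0], [0, 0, 0.015, 0, 0, 0, 0], [0, 0, 0.015, 0, 0, 0, 0], [0, 0, 0.015, 0, 0, 0, 0], [0, 0, 0.015, 0, 0, 0, 0]]])

```text
t: 11.72
position: [0.575, 0.0744, 0.0977]
tcp_rot: [[0.933, 0.359, 0.0], [0.359, -0.933, 0.0], [0.0, 0.0, -1.0]]
force: [-3.1, 0.3, 9.8]
finger_gap: -0.0
grip_force: 5.1
```

Emit:
send_rows(commands=[[[0, -0.03, 0, 0, 0, 0, 0], [0, -0.03, 0, 0, 0, 0, 0], [0, -0.03, 0, 0, 0, 0, 0], [0, -0.03, 0, 0, 0, 0, 0]]])

```text
t: 12.22
position: [0.5733, 0.0786, 0.0978]
tcp_rot: [[0.933, 0.36, 0.001], [0.36, -0.933, -0.003], [0.0, 0.003, -1.0]]
force: [-2.1, -3.2, 7.2]
finger_gap: -0.0003
grip_force: 3.6
```

Emit:
send_rows(commands=[[[0, -0.03, 0, 0, 0, 0, 0], [0, -0.03, 0, 0, 0, 0, 0], [0, -0.03, 0, 0, 0, 0, 0], [0, -0.03, 0, 0, 0, 0, 0]]])

```text
t: 12.72
position: [0.5711, 0.0841, 0.0978]
tcp_rot: [[0.933, 0.36, 0.001], [0.36, -0.933, -0.003], [0.0, 0.003, -1.0]]
force: [-2.2, -3.1, 7.8]
finger_gap: -0.0001
grip_force: 3.7
```

Emit:
send_rows(commands=[[[0, 0, -0.1, 0, 0, 0, 0], [0, 0.24, 0, 0, 0, 0, 0], [0, 0, 0, 0, 0, 0, 0], [0, 0, 0.04, 0, 0, 0, 0], [0, 0, 0, 0, 0, 0, 0]]])

```text
t: 13.35
position: [0.5741, 0.0744, 0.0987]
tcp_rot: [[0.933, 0.359, -0.001], [0.359, -0.933, 0.0], [-0.001, -0.0, -1.0]]
force: [0.5, 0.3, 0.1]
finger_gap: 0.0004
grip_force: 0.0
```

Emit:
send_rows(commands=[[[0, 0, 0, 0, 0, 0, 0], [0, 0, 0.015, 0, 0, 0, 0], [0, 0, 0.015, 0, 0, 0, 0], [0, 0, 0.015, 0, 0, 0, 0], [0, 0, 0.015, 0, 0, 0, 0]]])

```text
t: 13.98
position: [0.5748, 0.0745, 0.0977]
tcp_rot: [[0.933, 0.359, -0.0], [0.359, -0.933, 0.0], [-0.0, -0.0, -1.0]]
force: [-3.9, -0.1, 10.6]
finger_gap: -0.0
grip_force: 5.3
```

Emit:
send_rows(commands=[[[0, -0.03, 0, 0, 0, 0, 0], [0, -0.03, 0, 0, 0, 0, 0], [0, -0.03, 0, 0, 0, 0, 0], [0, -0.03, 0, 0, 0, 0, 0]]])

```text
t: 14.48
position: [0.5732, 0.0785, 0.0978]
tcp_rot: [[0.933, 0.36, 0.001], [0.36, -0.933, -0.003], [0.0, 0.003, -1.0]]
force: [-2.9, -4.2, 6.7]
finger_gap: -0.0002
grip_force: 3.7
```

Emit:
send_rows(commands=[[[0, -0.03, 0, 0, 0, 0, 0], [0, -0.03, 0, 0, 0, 0, 0], [0, -0.03, 0, 0, 0, 0, 0], [0, -0.03, 0, 0, 0, 0, 0]]])

```text
t: 14.98
position: [0.571, 0.0841, 0.0978]
tcp_rot: [[0.933, 0.36, 0.001], [0.36, -0.933, -0.003], [-0.0, 0.003, -1.0]]
force: [-2.6, -4.4, 7.4]
finger_gap: -0.0001
grip_force: 3.8
```

Emit:
send_rows(commands=[[[0, 0, -0.1, 0, 0, 0, 0], [0, 0, -0.3, 0, 0, 0, 0], [-0.5, 0, -0.7, 0, 0, 0, 0], [0, 0, 0, 0, 0, 0, 0], [0, 0, 0, 0, 0, 0, 0]]])

```text
t: 15.6
position: [0.5473, 0.0768, 0.1516]
tcp_rot: [[0.933, 0.359, 0.001], [0.359, -0.933, 0.0], [0.001, 0.0, -1.0]]
force: [-0.3, -1.0, 0.1]
finger_gap: 0.0002
grip_force: 0.0
```

```bash
python3 - <<'E'
from h import *
o=r.observe(); print(o["t"],o["position"],o["force"])
f=r.grab_frame("wrist"); save(f,"w5.npz")
print([tuple(float(k) for k in g) for g in gap(f,range(221,262,4))])
a=f["color"][80:300,170:390,::-1]; cv2.imwrite("pics/w5.png",cv2.resize(a,None,fx=2.7,fy=2.7,interpolation=cv2.INTER_CUBIC))
E
```

```text
15.6 [0.54734942 0.07681285 0.1516165 ] [-0.28744082 -0.95889579  0.13656373]
[(173.2, 217.7, 28.99), (173.2, 210.0, 23.78), (173.1, 217.3, 28.73), (173.1, 217.3, 28.78), (172.9, 211.7, 25.17), (172.8, 208.9, 23.36), (172.8, 216.7, 28.59), (172.9, 216.6, 28.37), (173.0, 216.9, 28.58), (173.1, 218.0, 29.24), (174.2, 219.0, 29.27)]
```

View pics/w5.png

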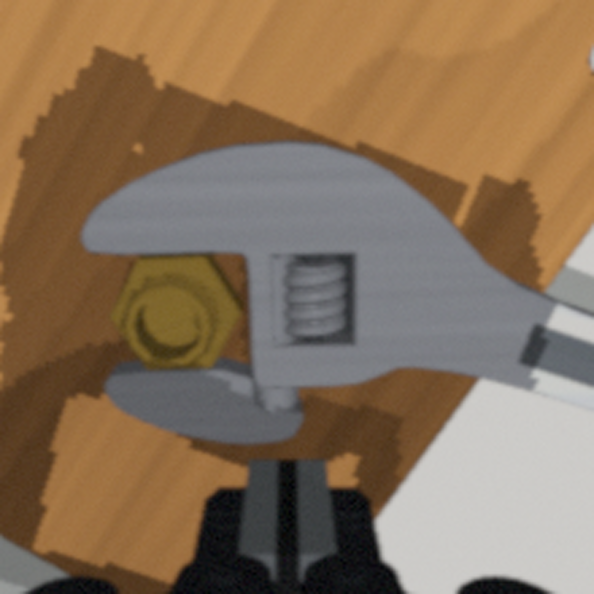

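Emit:
send_rows(commands=[[[0.5, 0.24, 0.5, 0, 0, 0, 0], [0, 0, 0.4, 0, 0, 0, 0], [0, 0, 0.1, 0, 0, 0, 0], [0, 0, 0.04, 0, 0, 0, 0], [0, 0, 0, 0, 0, 0, 0]]])

```text
t: 16.27
position: [0.5745, 0.0745, 0.0995]
tcp_rot: [[0.933, 0.359, 0.0], [0.359, -0.933, -0.0], [0.0, 0.0, -1.0]]
force: [-0.1, -1.1, -0.6]
finger_gap: -0.0001
grip_force: 0.0
```

Emit:
send_rows(commands=[[[0, 0, 0, 0, 0, 0, 0], [0, 0, 0.015, 0, 0, 0, 0], [0, 0, 0.015, 0, 0, 0, 0], [0, 0, 0.015, 0, 0, 0, 0], [0, 0, 0.015, 0, 0, 0, 0]]])

```text
t: 16.9
position: [0.575, 0.0744, 0.0977]
tcp_rot: [[0.933, 0.359, 0.0], [0.359, -0.933, 0.0], [0.0, 0.0, -1.0]]
force: [-3.2, 0.0, 10.3]
finger_gap: -0.0003
grip_force: 5.1
```

Emit:
send_rows(commands=[[[0, -0.03, 0, 0, 0, 0, 0], [0, -0.03, 0, 0, 0, 0, 0], [0, -0.03, 0, 0, 0, 0, 0], [0, -0.03, 0, 0, 0, 0, 0]]])

```text
t: 17.4
position: [0.5733, 0.0785, 0.0978]
tcp_rot: [[0.933, 0.36, 0.001], [0.36, -0.933, -0.003], [0.0, 0.003, -1.0]]
force: [-1.6, -3.9, 6.8]
finger_gap: 0.0002
grip_force: 3.6
```

Emit:
send_rows(commands=[[[0, -0.03, 0, 0, 0, 0, 0], [0, -0.03, 0, 0, 0, 0, 0], [0, -0.03, 0, 0, 0, 0, 0], [0, -0.03, 0, 0, 0, 0, 0]]])

```text
t: 17.9
position: [0.5711, 0.084, 0.0978]
tcp_rot: [[0.933, 0.36, 0.001], [0.36, -0.933, -0.003], [-0.0, 0.003, -1.0]]
force: [-2.4, -4.9, 7.9]
finger_gap: -0.0001
grip_force: 3.8
```

Emit:
send_rows(commands=[[[0, 0, -0.1, 0, 0, 0, 0], [0, 0.24, 0, 0, 0, 0, 0], [0, 0, 0, 0, 0, 0, 0], [0, 0, 0.04, 0, 0, 0, 0], [0, 0, 0, 0, 0, 0, 0]]])

```text
t: 18.52
position: [0.5742, 0.0744, 0.0987]
tcp_rot: [[0.933, 0.359, -0.001], [0.359, -0.933, 0.0], [-0.001, -0.0, -1.0]]
force: [-0.6, 1.1, 0.3]
finger_gap: 0.0001
grip_force: 0.0
```

Emit:
send_rows(commands=[[[0, 0, 0, 0, 0, 0, 0], [0, 0, 0.015, 0, 0, 0, 0], [0, 0, 0.015, 0, 0, 0, 0], [0, 0, 0.015, 0, 0, 0, 0], [0, 0, 0.015, 0, 0, 0, 0]]])

```text
t: 19.15
position: [0.5749, 0.0745, 0.0977]
tcp_rot: [[0.933, 0.359, -0.0], [0.359, -0.933, 0.0], [-0.0, -0.0, -1.0]]
force: [-2.6, -0.1, 10.2]
finger_gap: -0.0001
grip_force: 5.3
```

Emit:
send_rows(commands=[[[0, -0.03, 0, 0, 0, 0, 0], [0, -0.03, 0, 0, 0, 0, 0], [0, -0.03, 0, 0, 0, 0, 0], [0, -0.03, 0, 0, 0, 0, 0]]])

```text
t: 19.65
position: [0.5731, 0.0784, 0.0978]
tcp_rot: [[0.933, 0.36, 0.001], [0.36, -0.933, -0.003], [-0.0, 0.003, -1.0]]
force: [-1.8, -5.7, 8.2]
finger_gap: 0.0001
grip_force: 3.8
```

Emit:
send_rows(commands=[[[0, -0.03, 0, 0, 0, 0, 0], [0, -0.03, 0, 0, 0, 0, 0], [0, -0.03, 0, 0, 0, 0, 0], [0, -0.03, 0, 0, 0, 0, 0]]])

```text
t: 20.15
position: [0.5709, 0.0836, 0.0978]
tcp_rot: [[0.933, 0.36, 0.001], [0.36, -0.933, -0.004], [-0.001, 0.004, -1.0]]
force: [-2.1, -6.0, 8.1]
finger_gap: 0.0003
grip_force: 4.0
```

Emit:
send_rows(commands=[[[0, 0, -0.1, 0, 0, 0, 0], [0, 0.24, 0, 0, 0, 0, 0], [0, 0, 0, 0, 0, 0, 0], [0, 0, 0.04, 0, 0, 0, 0], [0, 0, 0, 0, 0, 0, 0]]])

```text
t: 20.78
position: [0.5741, 0.0745, 0.0987]
tcp_rot: [[0.933, 0.359, -0.001], [0.359, -0.933, 0.0], [-0.001, -0.001, -1.0]]
force: [-0.9, 0.4, 0.6]
finger_gap: 0.0001
grip_force: 0.0
```

Emit:
send_rows(commands=[[[0, 0, 0, 0, 0, 0, 0], [0, 0, 0.015, 0, 0, 0, 0], [0, 0, 0.015, 0, 0, 0, 0], [0, 0, 0.015, 0, 0, 0, 0], [0, 0, 0.015, 0, 0, 0, 0]]])

```text
t: 21.4
position: [0.5748, 0.0745, 0.0976]
tcp_rot: [[0.933, 0.359, -0.0], [0.359, -0.933, 0.0], [-0.0, -0.0, -1.0]]
force: [-4.1, -0.6, 10.4]
finger_gap: -0.0004
grip_force: 5.2
```

Emit:
send_rows(commands=[[[0, -0.03, 0, 0, 0, 0, 0], [0, -0.03, 0, 0, 0, 0, 0], [0, -0.03, 0, 0, 0, 0, 0], [0, -0.03, 0, 0, 0, 0, 0]]])

```text
t: 21.9
position: [0.5734, 0.0778, 0.0978]
tcp_rot: [[0.933, 0.361, 0.001], [0.361, -0.933, -0.004], [-0.0, 0.004, -1.0]]
force: [-1.2, -7.2, 7.2]
finger_gap: 0.0003
grip_force: 3.6
```

Emit:
send_rows(commands=[[[0, -0.03, 0, 0, 0, 0, 0], [0, -0.03, 0, 0, 0, 0, 0], [0, -0.03, 0, 0, 0, 0, 0], [0, -0.03, 0, 0, 0, 0, 0]]])

```text
t: 22.4
position: [0.5725, 0.0846, 0.0979]
tcp_rot: [[0.933, 0.36, 0.005], [0.36, -0.933, -0.002], [0.004, 0.003, -1.0]]
force: [1.0, -3.5, 5.3]
finger_gap: -0.0
grip_force: 2.6
```

Emit:
send_rows(commands=[[[0, 0, -0.1, 0, 0, 0, 0], [0, 0, -0.3, 0, 0, 0, 0], [-0.5, 0, -0.7, 0, 0, 0, 0], [0, 0, 0, 0, 0, 0, 0], [0, 0, 0, 0, 0, 0, 0]]])

```text
t: 23.02
position: [0.5471, 0.0768, 0.1515]
tcp_rot: [[0.933, 0.359, 0.001], [0.359, -0.933, 0.0], [0.001, -0.0, -1.0]]
force: [0.3, -0.5, -0.2]
finger_gap: -0.0002
grip_force: 0.0
```

```bash
python3 - <<'E'
from h import *
o=r.observe(); print(o["t"],o["position"],o["force"])
f=r.grab_frame("wrist"); save(f,"w6.npz")
print([tuple(float(k) for k in g) for g in gap(f,range(221,262,4))])
a=f["color"][80:300,170:390,::-1]; cv2.imwrite("pics/w6.png",cv2.resize(a,None,fx=2.7,fy=2.7,interpolation=cv2.INTER_CUBIC))
E
```

```text
23.025 [0.54713992 0.07683742 0.15150991] [ 0.28984703 -0.48315545 -0.21400318]
[(174.3, 216.3, 27.3), (174.2, 209.9, 23.14), (173.9, 216.4, 27.64), (173.9, 212.0, 24.73), (173.7, 211.1, 24.24), (173.3, 208.8, 22.93), (173.2, 215.5, 27.46), (173.9, 215.2, 26.84), (173.8, 215.0, 26.76), (174.0, 216.1, 27.39), (175.2, 217.1, 27.32)]
```

View pics/w6.png

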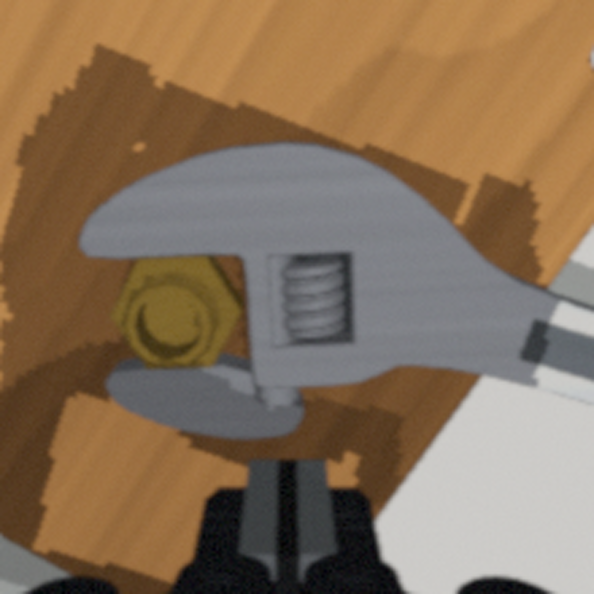

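```bash
cat >> h.py <<'E'
def handle(f,n=(.560,.1095)):
    "handle axis: mean lateral offset of the wrench's top-surface points at 90..190 mm from the nut"
    P,u,v=pts(f); n=np.array(n); d=P[:,:2]-n; R=np.hypot(*d.T)
    m=(R>.1)&(R<.185)&(P[:,2]>.070)&(P[:,2]<.083); d=d[m]
    c,s=d.mean(0),np.linalg.svd(d-d.mean(0),full_matrices=False)[2][0]; s=s*np.sign(s@c)
    l=(d-c)@np.array([-s[1],s[0]])
    return len(d),n+c,np.degrees(np.arctan2(s[1],s[0])),np.degrees(np.arctan2(c[1],c[0])),np.percentile(l,[2,98])
E
python3 - <<'E'
from h import *
for k in("top","wrist"):
    f=r.grab_frame(k); print(k,handle(f))
print(handle(dict(np.load("top.npz")))); print(r.observe()["qpos"])
E
```

```text
top (405, array([ 0.58665616, -0.03179106]), np.float64(-87.15264637425369), np.float64(-79.31607786488955), array([-0.01146916,  0.01235786]))
wrist (5205, array([ 0.59390475, -0.01059005]), np.float64(-105.98016223307827), np.float64(-74.23415519290003), array([-0.02047401,  0.01986201]))
(438, array([ 0.58979863, -0.01786109]), np.float64(-105.59642904937849), np.float64(-76.83140767122318), array([-0.01957732,  0.01977502]))
[3.46974500e+00 1.65304039e+01 1.07886684e+02 9.93730294e-03
 5.56734611e+01 7.24172723e+01]
```

Emit:
send_rows(commands=[[[0, 0, 0, 0, 0, 0.8, 0], [0, 0, 0, 0, 0, 0.8, 0], [0.35, 0.85, 0, 0, 0, 0, 0], [0.35, 0.85, 0, 0, 0, 0, 0], [0.35, 0.85, 0, 0, 0, 0, 0]]])

```text
t: 23.8
position: [0.6176, -0.0429, 0.1501]
tcp_rot: [[0.99, 0.144, -0.002], [0.144, -0.99, 0.0], [-0.002, -0.001, -1.0]]
force: [1.1, -0.5, -0.0]
finger_gap: -0.0004
grip_force: 0.0
```

Emit:
send_rows(commands=[[[0, 0, 0, 0, 0, 0, 0], [0, 0, 0, 0, 0, 0, 0]]])

```text
t: 24.05
position: [0.6164, -0.0417, 0.15]
tcp_rot: [[0.99, 0.143, -0.003], [0.143, -0.99, 0.001], [-0.003, -0.001, -1.0]]
force: [0.2, 0.4, -0.9]
finger_gap: -0.0004
grip_force: 0.0
```

```bash
python3 - <<'E'
from h import *
o=r.observe(); print(o["t"],o["position"],o["tcp_rot"].round(3))
f=r.grab_frame("wrist"); save(f,"w7.npz")
print("tip",px(f,o["position"]+[0,0,-.019]),"below",px(f,o["position"]+[0,0,-.085]))
cv2.imwrite("pics/w7.png",f["color"][:,:,::-1])
E
```

```text
24.05 [ 0.61635383 -0.04171091  0.14998882] [[ 0.99   0.143 -0.003]
 [ 0.143 -0.99   0.001]
 [-0.003 -0.001 -1.   ]]
tip (np.float64(276.93920372581863), np.float64(265.57971001917906)) below (np.float64(276.7480977875052), np.float64(223.74761026715586))
```

View pics/w7.png

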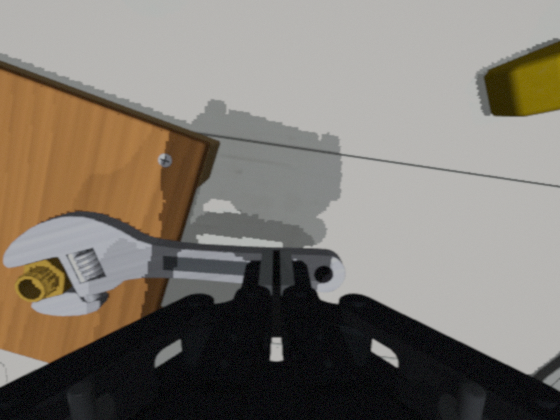

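Emit:
send_rows(commands=[[[0, 0, 0.7, 0, 0, 0, 0], [0, 0, 0.5, 0, 0, 0, 0], [0, 0, 0.1, 0, 0, 0, 0], [0, 0, 0, 0, 0, 0, 0], [0, 0, 0, 0, 0, 0, 0]]])

```text
t: 24.72
position: [0.6183, -0.0418, 0.0877]
tcp_rot: [[0.99, 0.144, 0.003], [0.144, -0.99, -0.0], [0.002, 0.001, -1.0]]
force: [0.9, -0.0, 0.3]
finger_gap: 0.0001
grip_force: 0.0
```

Emit:
send_rows(commands=[[[-0.166, 0.031, 0, 0, 0, 0.375, 0], [-0.166, 0.031, 0, 0, 0, 0.375, 0], [-0.166, 0.031, 0, 0, 0, 0.375, 0]]])

```text
t: 25.1
position: [0.595, -0.0492, 0.0882]
tcp_rot: [[1.0, -0.015, 0.006], [-0.015, -1.0, -0.001], [0.006, 0.0, -1.0]]
force: [2.0, -0.6, -1.5]
finger_gap: 0.0002
grip_force: 1.1
```

Emit:
send_rows(commands=[[[-0.166, 0.031, 0, 0, 0, 0.375, 0], [-0.166, 0.031, 0, 0, 0, 0.375, 0]]])

```text
t: 25.35
position: [0.5784, -0.052, 0.0882]
tcp_rot: [[0.993, -0.119, 0.006], [-0.119, -0.993, -0.001], [0.006, 0.0, -1.0]]
force: [2.2, -1.0, -1.1]
finger_gap: 0.0001
grip_force: 1.1
```

Emit:
send_rows(commands=[[[-0.166, 0.031, 0.02, 0, 0, 0.375, 0], [-0.166, 0.031, 0.02, 0, 0, 0.375, 0], [-0.166, 0.031, 0, 0, 0, 0.375, 0], [-0.166, 0.031, 0, 0, 0, 0.375, 0], [-0.166, 0.031, 0, 0, 0, 0.375, 0]]])

```text
t: 25.98
position: [0.5389, -0.0518, 0.0878]
tcp_rot: [[0.928, -0.371, 0.012], [-0.371, -0.928, -0.004], [0.012, -0.001, -1.0]]
force: [2.3, -4.2, 1.7]
finger_gap: 0.0
grip_force: 2.4
```

Emit:
send_rows(commands=[[[-0.166, 0.031, 0, 0, 0, 0.375, 0], [-0.166, 0.031, 0, 0, 0, 0.375, 0], [-0.166, 0.031, 0, 0, 0, 0.375, 0], [-0.166, 0.031, 0, 0, 0, 0.375, 0], [-0.166, 0.031, 0, 0, 0, 0.375, 0]]])

```text
t: 26.6
position: [0.4976, -0.0394, 0.0872]
tcp_rot: [[0.801, -0.599, 0.009], [-0.599, -0.801, -0.004], [0.01, -0.002, -1.0]]
force: [1.2, -4.7, 1.7]
finger_gap: 0.0002
grip_force: 2.4
```

```bash
python3 - <<'E'
from h import *
o=r.observe(); print(o["t"],o["position"],o["tcp_rot"].round(3),o["force"],o["qpos"].round(0))
f=r.grab_frame("wrist"); save(f,"w8.npz"); t=r.grab_frame("top"); save(t,"t8.npz")
a=f["color"]; b=t["color"][150:270,190:350]; b=cv2.resize(b,None,fx=2.5,fy=2.5,interpolation=cv2.INTER_CUBIC)
im=np.zeros((420,800,3),np.uint8); im[:,:400]=a[:,:400]; im[:300,400:]=b
cv2.imwrite("pics/w8.png",im[:,:,::-1])
E
```

```text
26.6 [ 0.49761784 -0.03935706  0.08718236] [[ 0.801 -0.599  0.009]
 [-0.599 -0.801 -0.004]
 [ 0.01  -0.002 -1.   ]] [ 1.2246742  -4.7333915   1.67425553] [ -9.  17. 117.  -0.  46. 117.]
```

View pics/w8.png

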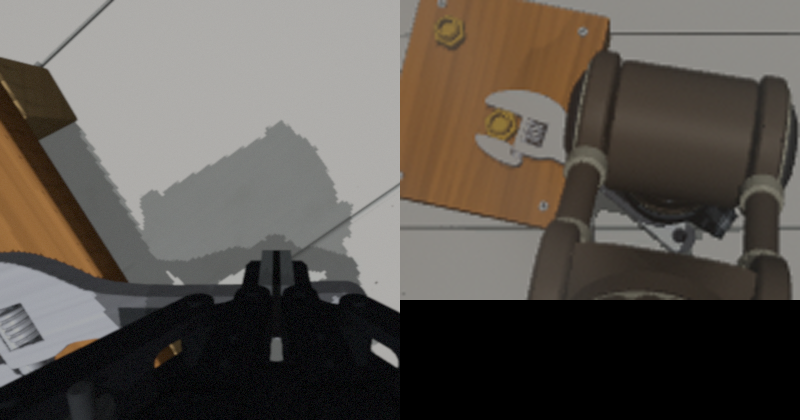

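Emit:
send_rows(commands=[[[-0.166, 0.031, 0, 0, 0, 0.375, 0], [-0.166, 0.031, 0, 0, 0, 0.375, 0], [-0.166, 0.031, 0, 0, 0, 0.375, 0], [-0.166, 0.031, 0, 0, 0, 0.375, 0], [-0.166, 0.031, 0, 0, 0, 0.375, 0]]])

```text
t: 27.32
position: [0.4608, -0.0165, 0.0862]
tcp_rot: [[0.619, -0.785, 0.006], [-0.785, -0.619, -0.003], [0.006, -0.002, -1.0]]
force: [1.5, -6.0, 3.8]
finger_gap: -0.0001
grip_force: 2.9
```

Emit:
send_rows(commands=[[[-0.12, 0.022, 0, 0, 0, 0.27, 0], [0, 0, 0, 0, 0, 0, 0], [0, 0, 0, 0, 0, 0, 0]]])

```text
t: 27.7
position: [0.4557, -0.0115, 0.0855]
tcp_rot: [[0.59, -0.808, 0.004], [-0.808, -0.59, -0.001], [0.003, -0.003, -1.0]]
force: [3.4, -4.5, 3.9]
finger_gap: 0.0001
grip_force: 2.5
```

Emit:
send_rows(commands=[[[0.2, 0, 0, 0, 0, 0, 0], [0.2, 0, -0.2, 0, 0, 0, 0], [0.4, 0, -0.8, 0, 0, 0, 0], [0.8, 0, -0.8, 0, 0, 0, 0], [0.8, 0, -0.6, 0, 0, 0, 0]]])

```text
t: 28.32
position: [0.5252, -0.1088, 0.2063]
tcp_rot: [[0.589, -0.808, 0.001], [-0.808, -0.589, 0.001], [-0.0, -0.001, -1.0]]
force: [0.2, -0.1, -0.1]
finger_gap: -0.0002
grip_force: 0.0
```

Emit:
send_rows(commands=[[[1, 0, -0.5, 0, 0, 0, 0], [1, 0.5, 0, 0, 0, 0, 0], [0, 1, 0, 0, 0, 0, 0], [0, 1, 0, 0, 0, 0, 0], [0, 0, 0, 0, 0, 0, 0]]])

```text
t: 28.95
position: [0.4794, -0.2638, 0.2287]
tcp_rot: [[0.585, -0.811, -0.003], [-0.811, -0.585, 0.002], [-0.003, 0.001, -1.0]]
force: [-0.2, 0.6, -0.2]
finger_gap: 0.0001
grip_force: 0.0
```

```bash
python3 - <<'E'
from h import *
o=r.observe(); print(o["t"],o["position"],o["tcp_rot"].round(3),o["force"],o["qpos"].round(0))
f=r.grab_frame("wrist"); save(f,"w9.npz"); t=r.grab_frame("top"); save(t,"t9.npz")
print(handle(t),handle(f))
b=cv2.resize(t["color"][160:280,200:360],None,fx=5,fy=5,interpolation=cv2.INTER_CUBIC)
cv2.imwrite("pics/w9.png",b[:,:,::-1])
E
```

```text
28.95 [ 0.47943182 -0.2638156   0.22869837] [[ 0.585 -0.811 -0.003]
 [-0.811 -0.585  0.002]
 [-0.003  0.001 -1.   ]] [-0.24765574  0.60327503 -0.22215427] [-33.  11. 105.   0.  64. 111.]h.py:27: RuntimeWarning: Mean of empty slice.
  c,s=d.mean(0),np.linalg.svd(d-d.mean(0),full_matrices=False)[2][0]; s=s*np.sign(s@c)
  ret = um.true_divide(
Traceback (most recent call last):
  File "h.py", line 27, in handle
    c,s=d.mean(0),np.linalg.svd(d-d.mean(0),full_matrices=False)[2][0]; s=s*np.sign(s@c)
                  ~~~~~~~~~~~~~~~~~~~~~~~~~~~~~~~~~~~~~~~~~~~~~~~~~^^^
IndexError: index 0 is out of bounds for axis 0 with size 0
```

```bash
python3 - <<'E'
from h import *
t=dict(np.load("t9.npz"))
b=cv2.resize(t["color"][160:280,200:360],None,fx=5,fy=5,interpolation=cv2.INTER_CUBIC)
cv2.imwrite("pics/w9.png",b[:,:,::-1])
E
```

```text
(no output)
```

View pics/w9.png

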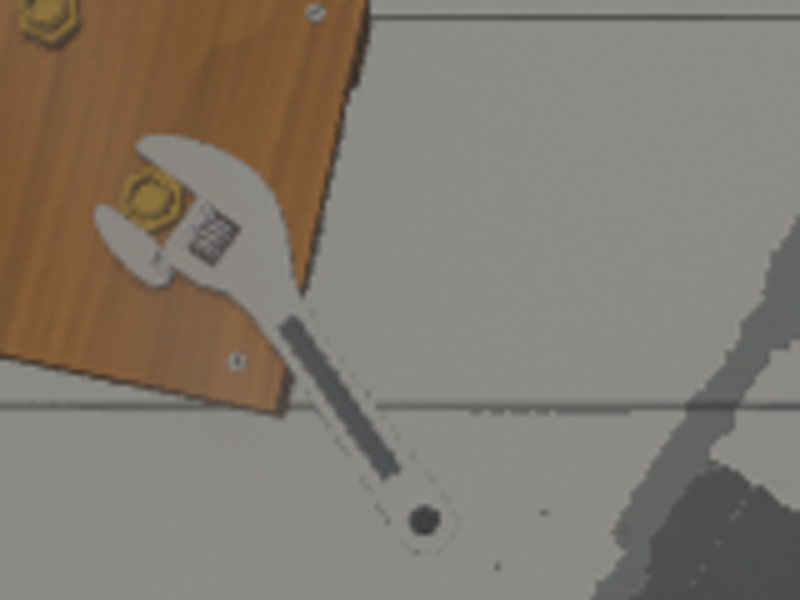

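```bash
python3 - <<'E'
from h import *
a=dict(np.load("top.npz")); b=dict(np.load("t9.npz"))
A=lambda u,v,z=.076: ray(a,190+u/5,150+v/5,z)[:2]; B=lambda u,v,z=.076: ray(b,200+u/5,160+v/5,z)[:2]
g=lambda p,q:np.degrees(np.arctan2(*(q-p)[::-1]))
print("axis",g(A(380,197),A(615,185)),g(B(290,322),B(425,520)))
print("nut-hole",g(A(200,248,.084),A(615,185)),g(B(152,197,.084),B(425,520)))
print("nut",A(200,248,.084),B(152,197,.084))
def slot(f,P):
    P=np.array(P); im=f["color"].astype(int).sum(2)
    m=np.zeros(im.shape,np.uint8); cv2.line(m,tuple(P[0]),tuple(P[1]),1,9)
    v,u=np.nonzero((m>0)&(im<240)); X=np.array([ray(f,x,y,.076)[:2] for x,y in zip(u,v)])
    s=np.linalg.svd(X-X.mean(0),full_matrices=False)[2][0]; s*=-np.sign(s[1]); return len(X),g(np.zeros(2),s)
print(slot(a,[(264,189),(304,187)]),slot(b,[(257,224),(280,256)]))
for n in("spirit_level","pliers","tape_measure"):
    t=r.grab_frame("top")
    for q in r.outline_of(n,t)[:1]: print(n,round(q["score"],2),q["rect"],np.median(pts(t,q["mask"])[0],0).round(3))
E
```

```text
axis -87.09340289230465 -145.40810426721012
nut-hole -80.75493090303738 -139.40009410905836
nut [0.55695959 0.10736695] [0.55741624 0.10647617]
(161, np.float64(-86.35783436459812)) (22, np.float64(-144.05086709076838))
spirit_level 0.76 [132.8, 171.9, 166.5, 274.0] [0.509 0.306 0.04 ]
pliers 0.83 [390.5, 234.8, 429.3, 305.6] [ 0.428 -0.317  0.013]
tape_measure 0.67 [353.0, 115.5, 384.8, 142.0] [ 0.734 -0.214  0.06 ]
```

```bash
python3 -c "
from plant import r
print(r.sign_off())"
```

```text
the job is handed in; nothing more can be done
None
```

I closed the jaw until it was snug (drag rose as the fingertip skidded, jaws about 27 mm apart). I then swung the wrench about 58° clockwise by the camera (nut turn not read directly, target 50–70°), left it on the nut, never touched the level, pliers or tape measure, and handed in; the hand-in returned no verdict.

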